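# Line up the cheeses by age on the maturing board

## Task

Take the four small cheeses off the wire rack and line them up by age on the wooden maturing board, one upright in the middle of each round green mat. The oldest, with the darkest rind, goes on the mat next to the blue dispatch crate because it leaves first; the others follow in order, ever paler, to the white one at the far end. Keep them upright, set them down without dropping them, and let go.

Things in the scene. Friction and masses are not known exactly. Their poses are not given: they have to be found in the camera images.
- cheese_brown: the oldest and smallest of the four small goat's cheeses: dark brown rind, an upright round drum 50 mm in diameter and 34 mm high with straight sides and rounded rims, loose, firm. It stands on the low wire rack at the start (rack top 20 mm above the work surface). Origin: centre of its underside, z up along its axis; its yaw means nothing.
- cheese_tan: the second oldest of the four small goat's cheeses: tan (light brown) rind, an upright round drum 54 mm in diameter and 38 mm high with straight sides and rounded rims, loose, firm. It stands on the low wire rack at the start (rack top 20 mm above the work surface). Origin: centre of its underside, z up along its axis; its yaw means nothing.
- cheese_yellow: the second youngest of the four small goat's cheeses: straw-yellow rind, an upright round drum 58 mm in diameter and 42 mm high with straight sides and rounded rims, loose, firm. It stands on the low wire rack at the start (rack top 20 mm above the work surface). Origin: centre of its underside, z up along its axis; its yaw means nothing.
- cheese_white: the youngest and largest of the four small goat's cheeses: white rind, an upright round drum 62 mm in diameter and 46 mm high with straight sides and rounded rims, loose, firm. It stands on the low wire rack at the start (rack top 20 mm above the work surface). Origin: centre of its underside, z up along its axis; its yaw means nothing.
- mat_a: one of four identical round green mesh mats, 80 mm in diameter, 3 mm thick, fixed on the wooden maturing board in one straight row, 90 mm from centre to centre; which of the four lies where in the row changes. Origin: centre of its underside, 22 mm above the work surface (on the board's top); a cheese stands on its upper face, 25 mm above the work surface.
- mat_b: one of four identical round green mesh mats, 80 mm in diameter, 3 mm thick, fixed on the wooden maturing board in one straight row, 90 mm from centre to centre; which of the four lies where in the row changes. Origin: centre of its underside, 22 mm above the work surface (on the board's top); a cheese stands on its upper face, 25 mm above the work surface.
- mat_c: one of four identical round green mesh mats, 80 mm in diameter, 3 mm thick, fixed on the wooden maturing board in one straight row, 90 mm from centre to centre; which of the four lies where in the row changes. Origin: centre of its underside, 22 mm above the work surface (on the board's top); a cheese stands on its upper face, 25 mm above the work surface.
- mat_d: one of four identical round green mesh mats, 80 mm in diameter, 3 mm thick, fixed on the wooden maturing board in one straight row, 90 mm from centre to centre; which of the four lies where in the row changes. Origin: centre of its underside, 22 mm above the work surface (on the board's top); a cheese stands on its upper face, 25 mm above the work surface.
- crate: the blue open dispatch crate with a white paper liner, fixed, 150 mm along the row of mats, 200 mm across it, 75 mm high; it stands off the left or the right end of the row (a white bench scale, 50 mm high, same footprint, stands off the other). Origin: centre of its underside, about 155 mm along the row from the nearest mat's centre and 30 mm beyond the row's line.
Not all that is in view belongs to the job. Several things have the shape of the cheese_white; the one meant has the colours described above.

How it is judged:
At the end, for the whole second after the job is handed in: Each cheese stands upright (within 0.12 rad), released and at rest, with its centre within 12 mm of the centre of a mat: dark brown on the mat nearest the blue crate, tan on the second, yellow on the third, white on the farthest ((horizontal distance between cheese_brown and mat_a below 0.012 m or horizontal distance between cheese_brown and mat_b below 0.012 m or horizontal distance between cheese_brown and mat_c below 0.012 m or horizontal distance between cheese_brown and mat_d below 0.012 m) and horizontal distance between cheese_brown and crate below 0.2025 m and height (world z) of cheese_brown between 0.02 and 0.03 m and angle between each of cheese_brown, cheese_tan, cheese_yellow, cheese_white's own z axis and vertical below 0.12 rad and linear speed of each of cheese_brown, cheese_tan, cheese_yellow, cheese_white below 0.02 m/s and angular speed of each of cheese_brown, cheese_tan, cheese_yellow, cheese_white below 0.2 rad/s and contact force between each of cheese_brown, cheese_tan, cheese_yellow, cheese_white and the fingers below 0.05 N and (horizontal distance between cheese_tan and mat_a below 0.012 m or horizontal distance between cheese_tan and mat_b below 0.012 m or horizontal distance between cheese_tan and mat_c below 0.012 m or horizontal distance between cheese_tan and mat_d below 0.012 m) and horizontal distance between cheese_tan and crate between 0.2025 and 0.2915 m and height (world z) of cheese_tan between 0.02 and 0.03 m and (horizontal distance between cheese_yellow and mat_a below 0.012 m or horizontal distance between cheese_yellow and mat_b below 0.012 m or horizontal distance between cheese_yellow and mat_c below 0.012 m or horizontal distance between cheese_yellow and mat_d below 0.012 m) and horizontal distance between cheese_yellow and crate between 0.2915 and 0.381 m and height (world z) of cheese_yellow between 0.02 and 0.03 m and (horizontal distance between cheese_white and mat_a below 0.012 m or horizontal distance between cheese_white and mat_b below 0.012 m or horizontal distance between cheese_white and mat_c below 0.012 m or horizontal distance between cheese_white and mat_d below 0.012 m) and horizontal distance between cheese_white and crate above 0.381 m and height (world z) of cheese_white between 0.02 and 0.03 m); the robot touches nothing.
It fails at once if a cheese is tipped more than 0.6 rad from upright (angle between any of cheese_brown, cheese_tan, cheese_yellow, cheese_white's own z axis and vertical above 0.6 rad).
It fails at once if a cheese is dropped from more than about 2 cm (moves faster than 0.65 m/s out of the fingers) ((linear speed of cheese_brown above 0.65 m/s and contact force between cheese_brown and the fingers below 0.05 N) or (linear speed of cheese_tan above 0.65 m/s and contact force between cheese_tan and the fingers below 0.05 N) or (linear speed of cheese_yellow above 0.65 m/s and contact force between cheese_yellow and the fingers below 0.05 N) or (linear speed of cheese_white above 0.65 m/s and contact force between cheese_white and the fingers below 0.05 N)).
It also fails if it takes over 90 s, if anything falls off the work surface, if the arm or the gripper's body presses on something with over 40 N, if the wrist force passes 120 N, or if a joint passes its speed limit or range.

## Robot

A 6-joint arm with a two-finger parallel gripper is mounted at the origin on the work surface. World frame = base frame: x ahead of the robot, y to its left, z up, the work surface at z = 0. Lengths are in m, angles in rad, forces in N, time in s.
With the tool pointing down it reaches from about 0.35 to 0.975 m from the base axis. Payload 4.9 kg.
Tool frame: the origin (TCP) lies on the front face of the gripper's body, between the roots of the fingers; the fingertips stand ctrl.finger_overhang ahead of it and the grasp point (between the pads) lies 54 mm ahead of it (ctrl.finger_overhang is the distance from the TCP to the fingertips, in m); z points along the fingers, y is the line along which they close (so a half turn about z gives the same grasp; the last joint's range is limited). The gripper opens to 85 mm and grips with 20 to 120 N. Pads are 22 mm wide; open, the fingers measure 114 mm over their backs; the gripper's body (76 mm by 85 mm) begins 54 mm behind the grasp point. The pads swing forward as they close: fully open they stand 13 mm farther back than shut.
Start: joints at [1.071, 0.053, 1.613, -0, 1.476, -0.119], TCP at [0.232, 0.58, 0.304] pointing down, gripper open.
Joint ranges: [-3.01, 3.01], [-1.01, 2.22], [0.06, 2.58], [-1.02, 4.17], [0.09, 2.62], [-3.14, 3.14]. Speed limits (rad/s): [2.57, 2.57, 3.14, 3.14, 3.14, 3.14].

## Interface

Orientations are given as a rotation vector (axis times angle).
In Python, from station import ctrl, vision gives the robot as it stands. The module is installed in compiled form; this text tells all that it offers.
- The arm moves only by the tool drive_tool, never from a script. Its argument "rows" is a list of rows, each a list of 2 entries, a list of its own where there are three numbers: the shift along the tool's x, y, z in m, then the turn about the tool's z in rad. A call has 1 to 10 rows; each row shifts and turns the commanded pose from where the row before left it, along the tool's axes as they then stand; what a row does not reach is not made up. A row lasts 1/10 s, in which the tool goes at most 50 mm and 8.59 degrees, less where a joint would pass 70% of its speed; a pose out of reach is approached as far as the arm can. A call with a gripper value outside its range is refused whole. "jaw" is the closure, from 0 (fully open) to 1 (shut), set as the call begins (left out, the last holds). The fingers move at their own pace and stop on an object; "grip_force" is the grip in N (left out, the last holds). Time passes only in rows, so rows that do not move let the fingers close. It gives the time, the measured TCP pose, the force, the opening and the grip force at its end, in the units of the state.
- ctrl.get_obs(): the state, without advancing time (a new reading comes with each control period).
- vision.get_image(name): name is "side" or "top"; returns a dict with "image" (384x512x3 uint8, blue, green, red), "vertical_fov" (degrees; the focal length in pixels is half the picture's height over the tangent of half this angle, whatever the lens; pixels are square), "cx", "cy" (the principal point, pixels), "dist_coeffs" ([k1, k2, p1, p2, k3] as OpenCV has them; the pictures are not rectified), "R" (3x3) and "t" (3): a world point X has camera coordinates R X + t. Camera axes: x right, y down, z forward; pixel columns grow to the right and rows downward; lengths in m; the calibration is good to about 2 mm. A picture is of the moment at which its call begins. There is no depth.
- ctrl.finish_job(): hands the job in; it is judged then, once.
The state is a dict: "t": time; "q": joint angles; "dq": joint speeds; "effort": joint torques, N m; "tool_pos": TCP position; "tool_rot": TCP orientation; "contact_force": force on the tool from outside, world axes, zero at the start; "wrist_torque": the same for the moment, N m; "opening": finger opening in m; "grip_force": force on a finger pad.
Only numpy, scipy, OpenCV 4.12 (cv2) and the standard library are available. Lean on these libraries where they do the work, as an engineer would, in place of code of your own. Each camera call takes 0.05 s, during which the arm holds its last target. There are 200 camera calls.

## Working session

There is one attempt and no reset: what is moved stays moved. The work goes in short steps, Python scripts to look and compute and a tool call to move; the robot and the scene stay as the last step left them, time stands still between calls to the robot, and variables do not carry over. Pictures are saved under pics/ and viewed, at most 14 in all, crops included, and the job is handed in when it is done.

Besides the shell and the picture viewer there is one more tool, called after ">>>" as name([rows], argument=value, ...), one row to a line, values as JSON. drive_tool: Moves the arm, as the interface text tells. Its arguments: {"type":"object","properties":{"rows":{"type":"array","items":{"type":"array"}},"jaw":{"type":"number"},"grip_force":{"type":"number"}},"required":["rows"]}

```bash
mkdir -p pics
cat > h.py <<'E'
import numpy as np, cv2
from station import ctrl, vision
def cam(n):
    d=vision.get_image(n); h,w=d["image"].shape[:2]
    f=h/2/np.tan(np.radians(d["vertical_fov"])/2)
    d["K"]=np.array([[f,0,d["cx"]],[0,f,d["cy"]],[0,0,1.]]); d["R"]=np.array(d["R"]); d["t"]=np.array(d["t"]); d["D"]=np.array(d["dist_coeffs"],float)
    return d
def plane(d,uv,z):
    p=cv2.undistortPoints(np.array(uv,float).reshape(-1,1,2),d["K"],d["D"]).reshape(-1,2)
    r=np.c_[p,np.ones(len(p))]@d["R"]; c=-d["R"].T@d["t"]
    return c+r*((z-c[2])/r[:,2])[:,None]
E
python3 - <<'E'
from h import *
for n in("top","side"):
    d=cam(n); cv2.imwrite(f"pics/{n}0.png",d["image"]); print(n,-d["R"].T@d["t"],d["K"][0,0],d["D"]); np.save(n+"R.npy",d["R"])
print(ctrl.get_obs(),ctrl.finger_overhang)
E
```

```text
top [ 0.32589056 -0.00979571  1.15275355] 489.77204393039483 [-0.13700974  0.          0.          0.          0.        ]
side [ 0.28072642 -0.70839892  0.63039199] 382.15501879502585 [-0.07271895  0.          0.          0.          0.        ]
{'t': 0.1, 'q': array([ 1.07097325e+00,  5.33004684e-02,  1.61417338e+00,  9.97015390e-06,
        1.47599137e+00, -1.18990047e-01]), 'dq': array([-0.00021288, -0.00079141, -0.00427332,  0.0016186 , -0.0028026 ,
       -0.00157972]), 'effort': array([ 4.47018056e-05, -3.94903314e+01, -3.71364427e+01, -1.21089074e-04,
        3.94122937e-03,  1.00517823e-06]), 'tool_pos': array([0.23209161, 0.57984254, 0.30276989]), 'tool_rot': array([-5.94494162e-01, -3.08423923e+00,  2.79647878e-03]), 'contact_force': array([-0.04521817, -0.3914382 , -1.03482337]), 'wrist_torque': array([ 0.02730555, -0.0104585 ,  0.01989841]), 'grip_force': 0.0, 'opening': 0.08508474705356382} 0.0726
```

View pics/top0.png

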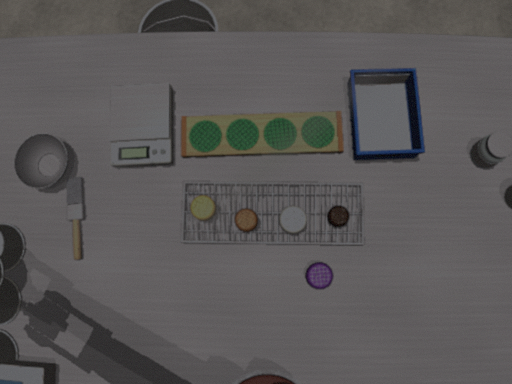

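View pics/side0.png

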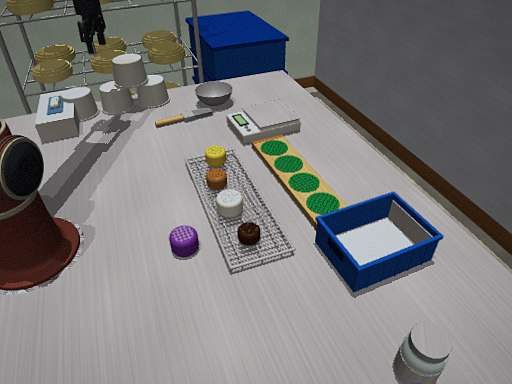

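Top view: yellow at (203,208), tan (246,220), white (293,219) and brown (339,216) stand on the rack. The mats run x=206..318 at y≈134, with the crate at (386,113) on the right. Candidates for the white shape: the rack drum (293,219), the purple drum (319,275), and the white cups at side (75–165,65–100). Only the one on the rack is a white drum on the rack. I'll confirm this in a crop.

```bash
cat > m.py <<'E'
from h import *
H={"brown":.034,"tan":.038,"yellow":.042,"white":.046}
def mask(im,n):
    hsv=cv2.cvtColor(im,cv2.COLOR_BGR2HSV); h,s,v=[hsv[...,i].astype(int) for i in range(3)]
    if n=="yellow": return (h>=20)&(h<=35)&(s>90)&(v>90)
    if n=="tan": return (h>=4)&(h<20)&(s>110)&(v>60)
    if n=="brown": return (v<60)&((h<20)|(h>165)|(v<30))
    if n=="green": return (h>50)&(h<90)&(s>110)
    if n=="white": return (s<45)&(v>120)
def blobs(im,n,roi,amin=60):
    m=mask(im,n).astype(np.uint8); x0,y0,x1,y1=roi; k=np.zeros_like(m); k[y0:y1,x0:x1]=m[y0:y1,x0:x1]
    k=cv2.morphologyEx(cv2.morphologyEx(k,cv2.MORPH_OPEN,np.ones((3,3))),cv2.MORPH_CLOSE,np.ones((5,5)))
    cs,_=cv2.findContours(k,cv2.RETR_EXTERNAL,cv2.CHAIN_APPROX_NONE)
    return [c for c in cs if cv2.contourArea(c)>amin]
E
python3 - <<'E'
from m import *
d=cam("top"); im=d["image"]
cv2.imwrite("pics/crop.png",cv2.resize(im[95:295,175:375],(800,600),interpolation=cv2.INTER_CUBIC)[:, :] if 0 else cv2.resize(im[95:245,175:375],(800,600),interpolation=cv2.INTER_CUBIC))
for n in("yellow","tan","brown","white","green"):
    roi=(175,105,345,160) if n=="green" else (186,186,360,242)
    for c in blobs(im,n,roi):
        z=.025 if n=="green" else .02+H[n]
        uv,r=cv2.minEnclosingCircle(c); M=cv2.moments(c); cen=(M["m10"]/M["m00"],M["m01"]/M["m00"])
        print(n,np.round(uv,1),round(r,1),np.round(cen,1),cv2.contourArea(c),"mm r",round(r*(d["t"][2]-z)/d["K"][0,0]*1000,1),plane(d,[cen],z).round(4),"mid",plane(d,[cen],z-.01 if n!="green" else z).round(4))
E
```

```text
brown [337.7 215.8] 11.0 [337.9 215.9] 325.0 mm r 22.9 [[ 0.4627 -0.1546  0.054 ]] mid [[ 0.464  -0.1559  0.044 ]]
green [208.5 131. ] 13.2 [209.7 130.5] 254.5 mm r 28.3 [[0.6694 0.1462 0.025 ]] mid [[0.6694 0.1462 0.025 ]]
green [242.1 133.4] 15.1 [242.6 132.4] 448.5 mm r 32.4 [[0.6651 0.0669 0.025 ]] mid [[0.6651 0.0669 0.025 ]]
```

View pics/crop.png

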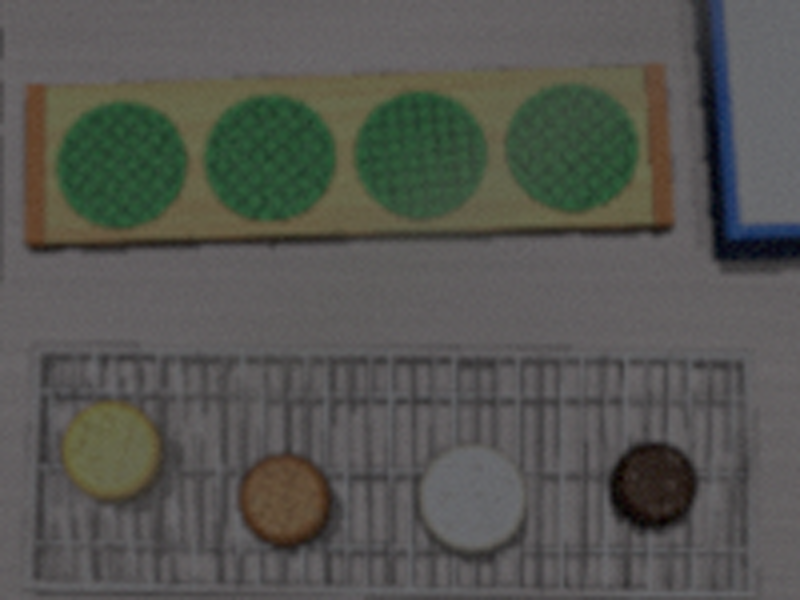

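The crop shows the white drum at (472,498), i.e. top (293,219.5), smooth and white and standing on the rack. It is the one meant; purple is a decoy. The top image is dim, so I'll retune the masks.

```bash
cat > m.py <<'E'
from h import *
H={"brown":.034,"tan":.038,"yellow":.042,"white":.046,"green":0}
def feat(im):
    im=cv2.GaussianBlur(im,(3,3),0); b,g,r=[im[...,i].astype(int) for i in range(3)]
    return b,g,r
def mask(im,n):
    b,g,r=feat(im)
    if n=="yellow": return (r-b>18)&(g-b>12)&(r-g<25)
    if n=="tan": return (r-b>18)&(r-g>8)
    if n=="brown": return (r+g+b<3*62)
    if n=="green": return (g-r>14)&(g-b>5)
    if n=="white": return (r+g+b>3*118)&(abs(r-b)<30)
def blobs(im,n,c0,w=19):
    m=mask(im,n).astype(np.uint8); x,y=map(int,c0); k=np.zeros_like(m); s=np.s_[y-w:y+w+1,x-w:x+w+1]; k[s]=m[s]
    k=cv2.morphologyEx(cv2.morphologyEx(k,cv2.MORPH_CLOSE,np.ones((3,3))),cv2.MORPH_OPEN,np.ones((5,5)))
    cs,_=cv2.findContours(k,cv2.RETR_EXTERNAL,cv2.CHAIN_APPROX_NONE)
    c=max(cs,key=cv2.contourArea); (e,ax,_)=cv2.fitEllipse(cv2.convexHull(c)); return e,ax,c
def show(items,zbase,name=None):
    d=cam("top"); vis=d["image"].copy(); out=[]
    for n,c0 in items:
        z=.025 if n=="green" else zbase+H[n]
        try: e,ax,c=blobs(d["image"],n,c0)
        except Exception as ex: print(n,"fail",ex); continue
        p=plane(d,[e],z)[0]; out.append(p); print(n,np.round(e,1),"diam mm",np.round(np.array(ax)*(d["t"][2]-z)/d["K"][0,0]*1000,0),p.round(4))
        cv2.drawContours(vis,[c],-1,(0,0,255),1)
    if name: cv2.imwrite(name,vis)
    return np.array(out)
E
python3 - <<'E'
from m import *
d=cam("top"); im=d["image"]
for p in[(203,208),(246,220),(293,219),(338,216),(206,135),(270,200),(318,132)]: print(p,im[p[1]-2:p[1]+3,p[0]-2:p[0]+3].mean((0,1)).round())
show([("yellow",(203,208)),("tan",(246,220)),("white",(293,219)),("brown",(338,216))],.02)
g=show([("green",(205.5,136)),("green",(242,134)),("green",(280.5,133.5)),("green",(318,132))],0)
print(np.diff(g,axis=0))
E
```

```text
(203, 208) [ 74. 101. 101.]
(246, 220) [55. 75. 94.]
(293, 219) [105. 103. 102.]
(338, 216) [29. 33. 44.]
(206, 135) [51. 77. 42.]
(270, 200) [94. 93. 95.]
(318, 132) [57. 78. 53.]
yellow [202.3 207. ] diam mm [51. 52.] [0.4782 0.1517 0.062 ]
tan [245.8 219.5] diam mm [46. 47.] [0.4518 0.0527 0.058 ]
white fail max() iterable argument is empty
brown [337.7 216.4] diam mm [46. 48.] [ 0.4615 -0.1541  0.054 ]
green [204.9 135.6] diam mm [67. 70.] [0.6567 0.1575 0.025 ]
green [242.  133.8] diam mm [67. 70.] [0.6615 0.0681 0.025 ]
green [279.6 133. ] diam mm [66. 70.] [ 0.6643 -0.022   0.025 ]
green [317.7 131.4] diam mm [67. 70.] [ 0.669  -0.1131  0.025 ]
[[ 0.00478037 -0.08945594  0.        ]
 [ 0.00283143 -0.09001905  0.        ]
 [ 0.00466608 -0.09113222  0.        ]]
```

Run:
```python
from m import *
d=cam("top"); x0,y0=272,198
g=cv2.cvtColor(d["image"],cv2.COLOR_BGR2GRAY)[y0:y0+42,x0:x0+42]; g=cv2.resize(cv2.normalize(g,None,0,255,cv2.NORM_MINMAX),None,fx=4,fy=4,interpolation=cv2.INTER_CUBIC)
c=cv2.HoughCircles(cv2.GaussianBlur(g,(7,7),0),cv2.HOUGH_GRADIENT,1,200,param1=100,param2=12,minRadius=48,maxRadius=62)
print(c); u=(c[0,0,:2]+.5)/4-.5+[x0,y0]; print(u,plane(d,[u,(292.6,219.0)],.066))
s=cam("side"); 
for n,p in dict(yellow=(.4782,.1517),tan=(.4518,.0527),brown=(.4615,-.1541),white=plane(d,[u],.066)[0,:2]).items():
    X=np.array([*p,.02+H[n]]); 
    print(n,cv2.projectPoints(X,cv2.Rodrigues(s["R"])[0],s["t"],s["K"],s["D"])[0].ravel().round(1))
```

```text
[[[84.5 86.5 51.2]]]
[292.75 219.25] [[ 0.45267163 -0.05233249  0.066     ]
 [ 0.45322787 -0.05199586  0.066     ]]
yellow [214.2 149.6]
tan [215. 173.]
brown [246.2 227.2]
white [227.6 195.4]
```

>>> drive_tool([
  [[0,0,0],0.149],
  [[0,0,0],0.149],
  [[0,0,0],0.149],
  [[0,0,0],0.149],
  [[0,0,0],0.149],
  [[0,0,0],0.149],
  [[0,0,0],0.149],
  [[0,0,0],0.147],
  [[0,0,0],0],
], jaw=0, grip_force=25)

```text
t: 1.3
tool_pos: [0.2323, 0.5802, 0.3039]
tool_rot: [-2.221, -2.222, -0.0]
contact_force: [0.2, -0.5, 0.4]
opening: 0.0857
grip_force: 0.0
```

>>> drive_tool([
  [[-0.0428,0.0246,0.006],0],
  [[-0.0428,0.0246,0.006],0],
  [[-0.0428,0.0246,0.006],0],
  [[-0.0428,0.0246,0.006],0],
  [[-0.0428,0.0246,0.006],0],
  [[-0.0428,0.0246,0.006],0],
  [[-0.0428,0.0246,0.006],0],
  [[-0.0428,0.0246,0.006],0],
  [[-0.0428,0.0246,0.006],0],
  [[-0.0428,0.0246,0.006],0],
])

```text
t: 2.3
tool_pos: [0.479, 0.1503, 0.2441]
tool_rot: [2.217, 2.225, 0.002]
contact_force: [0.2, 0.9, -0.5]
opening: 0.0855
grip_force: 0.0
```

>>> drive_tool([
  [[0,0,0.03],0],
  [[0,0,0.03],0],
  [[0,0,0.02],0],
  [[0,0,0],0],
  [[0,0,0],0],
])

```text
t: 2.8
tool_pos: [0.4784, 0.1523, 0.1642]
tool_rot: [-2.219, -2.223, 0.0]
contact_force: [0.1, -0.3, 0.9]
opening: 0.0858
grip_force: 0.0
```

>>> drive_tool([
  [[0,0,0.022],0],
  [[0,0,0.022],0],
  [[0,0,0.02],0],
  [[0,0,0],0],
  [[0,0,0],0],
])

```text
t: 3.3
tool_pos: [0.4792, 0.1525, 0.1016]
tool_rot: [2.219, 2.222, 0.003]
contact_force: [-0.2, 0.1, 0.5]
opening: 0.0853
grip_force: 0.0
```

>>> drive_tool([
  [[0,0,0],0],
  [[0,0,0],0],
  [[0,0,0],0],
  [[0,0,0],0],
  [[0,0,0],0],
  [[0,0,0],0],
  [[0,0,0],0],
  [[0,0,0],0],
], jaw=1)

```text
t: 4.1
tool_pos: [0.4797, 0.1525, 0.1021]
tool_rot: [2.22, 2.22, 0.004]
contact_force: [-1.5, 0.3, 5.5]
opening: 0.0567
grip_force: 26.7
```

Run:
```python
from h import *
d=cam("side"); cv2.imwrite("pics/g1.png",cv2.resize(d["image"][80:280,120:370],(750,600))); o=ctrl.get_obs(); print(ctrl.finger_overhang,o["opening"],o["grip_force"])
```

```text
0.0726 0.05651812225424732 26.68886146391742
```

View pics/g1.png

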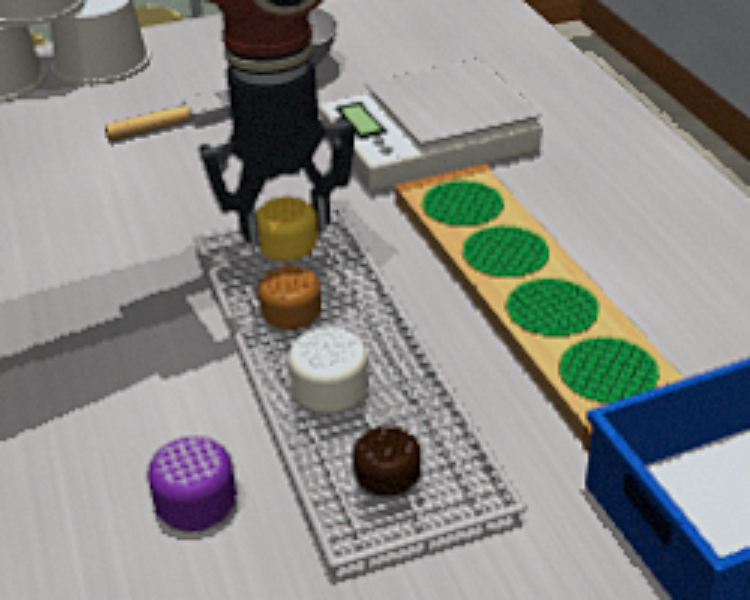

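>>> drive_tool([
  [[0,0,-0.01],0],
  [[0,0,-0.025],0],
  [[0,0,-0.025],0],
  [[-0.014,0.03,0],0],
  [[-0.014,0.03,0],0],
  [[-0.014,0.03,0],0],
  [[-0.014,0.03,0],0],
  [[-0.014,0.03,0],0],
  [[-0.014,0.032,0],0],
  [[0,0,0],0],
])

```text
t: 5.15
tool_pos: [0.6632, 0.0662, 0.1607]
tool_rot: [2.222, 2.217, 0.002]
contact_force: [0.6, 0.4, -0.3]
opening: 0.0569
grip_force: 27.3
```

>>> drive_tool([
  [[0,0,0],0],
  [[0,0,0.02],0],
  [[0,0,0.015],0],
  [[0,0,0.01],0],
  [[0,0,0.004],0],
  [[0,0,0],0],
  [[0,0,0],0],
  [[0,0,0],0],
])

```text
t: 5.95
tool_pos: [0.6609, 0.0683, 0.112]
tool_rot: [2.221, 2.221, 0.002]
contact_force: [-0.0, -0.4, -0.7]
opening: 0.0561
grip_force: 27.4
```

>>> drive_tool([
  [[0,0.001,0.002],0],
  [[0,0,0.002],0],
  [[0,0,0],0],
  [[0,0,0],0],
  [[0,0,0],0],
])

```text
t: 6.45
tool_pos: [0.6616, 0.0682, 0.1072]
tool_rot: [2.221, 2.221, 0.001]
contact_force: [1.0, -0.3, 0.2]
opening: 0.0568
grip_force: 27.4
```

>>> drive_tool([
  [[0,0,0.0015],0],
  [[0,0,0],0],
  [[0,0,0],0],
])

```text
t: 6.75
tool_pos: [0.6617, 0.0682, 0.1072]
tool_rot: [2.221, 2.221, 0.0]
contact_force: [-3.6, -0.8, 6.9]
opening: 0.0564
grip_force: 28.0
```

>>> drive_tool([
  [[0,0,0],0],
  [[0,0,0],0],
  [[0,0,0],0],
  [[0,0,0],0],
  [[0,0,0],0],
  [[0,0,0],0],
  [[0,0,-0.02],0],
  [[0,0,-0.03],0],
  [[0,0,-0.03],0],
  [[0,0,0],0],
], jaw=0)

```text
t: 7.75
tool_pos: [0.6641, 0.0682, 0.1915]
tool_rot: [2.216, 2.216, 0.011]
contact_force: [0.0, -0.3, 1.1]
opening: 0.0853
grip_force: 0.0
```

>>> drive_tool([
  [[-0.003,-0.0418,0],0],
  [[-0.003,-0.0418,0],0],
  [[-0.003,-0.0418,0],0],
  [[-0.003,-0.0418,0],0],
  [[-0.003,-0.0418,0],0],
  [[0,0,0],0],
  [[0,0,0],0],
  [[0,0,0],0],
])

```text
t: 8.55
tool_pos: [0.4533, 0.0532, 0.1859]
tool_rot: [2.221, 2.221, 0.002]
contact_force: [0.2, -0.1, -0.7]
opening: 0.0858
grip_force: 0.0
```

>>> drive_tool([
  [[0,0,0.03],0],
  [[0,0,0.03],0],
  [[0,0,0.015],0],
  [[0,0,0.008],0],
  [[0,0,0],0],
  [[0,0,0],0],
  [[0,0,0],0],
])

```text
t: 9.25
tool_pos: [0.4535, 0.0532, 0.1037]
tool_rot: [2.22, 2.22, 0.003]
contact_force: [0.0, 0.2, -0.6]
opening: 0.0854
grip_force: 0.0
```

>>> drive_tool([
  [[0,0,0],0],
  [[0,0,0],0],
  [[0,0,0],0],
  [[0,0,0],0],
  [[0,0,0],0],
  [[0,0,0],0],
  [[0,0,0],0],
  [[0,0,0],0],
  [[0,0,0],0],
], jaw=1)

```text
t: 10.15
tool_pos: [0.4529, 0.0532, 0.1035]
tool_rot: [2.221, 2.221, 0.002]
contact_force: [-0.4, -0.3, 5.8]
opening: 0.0525
grip_force: 26.5
```

>>> drive_tool([
  [[0,0,-0.01],0],
  [[0,0,-0.025],0],
  [[0,0,-0.025],0],
  [[-0.0125,0.0355,0],0],
  [[-0.0125,0.0355,0],0],
  [[-0.0125,0.0355,0],0],
  [[-0.0125,0.0355,0],0],
  [[-0.0125,0.0355,0],0],
  [[-0.0125,0.0355,0],0],
  [[0,0,0],0],
])

```text
t: 11.15
tool_pos: [0.6682, -0.0235, 0.1622]
tool_rot: [2.222, 2.219, 0.001]
contact_force: [-1.0, -0.4, -0.5]
opening: 0.0525
grip_force: 26.7
```

>>> drive_tool([
  [[0,0,0],0],
  [[0,0,0.02],0],
  [[0,0,0.015],0],
  [[0,0,0.01],0],
  [[0,0,0.006],0],
  [[0,0,0],0],
  [[0,0,0],0],
  [[0,0,0],0],
])

```text
t: 11.95
tool_pos: [0.6659, -0.0218, 0.1125]
tool_rot: [2.22, 2.221, 0.002]
contact_force: [0.2, 0.0, -0.2]
opening: 0.0524
grip_force: 26.7
```

>>> drive_tool([
  [[0,0,0.002],0],
  [[0,0,0.0015],0],
  [[0,0,0.001],0],
  [[0,0,0],0],
  [[0,0,0],0],
  [[0,0,0],0],
])

```text
t: 12.55
tool_pos: [0.6657, -0.0218, 0.1085]
tool_rot: [2.221, 2.221, 0.0]
contact_force: [-3.4, -0.2, 5.1]
opening: 0.0523
grip_force: 27.2
```

>>> drive_tool([
  [[0,0,0],0],
  [[0,0,0],0],
  [[0,0,0],0],
  [[0,0,0],0],
  [[0,0,0],0],
  [[0,0,0],0],
  [[0,0,-0.02],0],
  [[0,0,-0.03],0],
  [[0,0,-0.03],0],
  [[0,0,0],0],
], jaw=0)

```text
t: 13.55
tool_pos: [0.6681, -0.0222, 0.193]
tool_rot: [2.216, 2.216, 0.009]
contact_force: [1.3, -0.4, 1.2]
opening: 0.0855
grip_force: 0.0
```

>>> drive_tool([
  [[-0.006,-0.0425,0],0],
  [[-0.006,-0.0425,0],0],
  [[-0.006,-0.0425,0],0],
  [[-0.006,-0.0425,0],0],
  [[-0.006,-0.0425,0],0],
  [[0,0,0],0],
  [[0,0,0],0],
  [[0,0,0],0],
])

```text
t: 14.35
tool_pos: [0.4537, -0.0519, 0.1873]
tool_rot: [2.221, 2.221, 0.001]
contact_force: [0.9, 0.6, 0.3]
opening: 0.0855
grip_force: 0.0
```

>>> drive_tool([
  [[0,0,0.03],0],
  [[0,0,0.03],0],
  [[0,0,0.015],0],
  [[0,0,0.01],0],
  [[0,0,0],0],
  [[0,0,0],0],
  [[0,0,0],0],
])

```text
t: 15.05
tool_pos: [0.454, -0.052, 0.1032]
tool_rot: [2.22, 2.22, 0.002]
contact_force: [0.3, -0.3, 0.1]
opening: 0.0852
grip_force: 0.0
```

>>> drive_tool([
  [[0,0,0],0],
  [[0,0,0],0],
  [[0,0,0],0],
  [[0,0,0],0],
  [[0,0,0],0],
  [[0,0,0],0],
  [[0,0,0],0],
  [[0,0,0],0],
  [[0,0,0],0],
], jaw=1)

```text
t: 15.95
tool_pos: [0.4538, -0.052, 0.1033]
tool_rot: [2.22, 2.22, 0.002]
contact_force: [-0.6, 0.7, 6.1]
opening: 0.0605
grip_force: 27.4
```

>>> drive_tool([
  [[0,0,-0.01],0],
  [[0,0,-0.03],0],
  [[0,0,-0.03],0],
  [[0.035,0.034,0],0],
  [[0.035,0.034,0],0],
  [[0.035,0.034,0],0],
  [[0.035,0.034,0],0],
  [[0.035,0.034,0],0],
  [[0.035,0.034,0],0],
  [[0,0,0],0],
])

```text
t: 16.95
tool_pos: [0.6588, 0.1619, 0.1706]
tool_rot: [-2.217, -2.225, -0.001]
contact_force: [-0.7, -1.1, -0.9]
opening: 0.0607
grip_force: 28.2
```

>>> drive_tool([
  [[0,0,0],0],
  [[0,0,0.025],0],
  [[0,0,0.02],0],
  [[0,0,0.01],0],
  [[0,0,0.006],0],
  [[0,0,0],0],
  [[0,0,0],0],
  [[0,0,0],0],
])

```text
t: 17.75
tool_pos: [0.6575, 0.1582, 0.1124]
tool_rot: [2.221, 2.22, 0.003]
contact_force: [-0.5, -0.2, -1.4]
opening: 0.0607
grip_force: 28.2
```

>>> drive_tool([
  [[0,0,0.002],0],
  [[0,0,0.0015],0],
  [[0,0,0.001],0],
  [[0,0,0],0],
  [[0,0,0],0],
  [[0,0,0],0],
])

```text
t: 18.35
tool_pos: [0.6573, 0.1583, 0.1084]
tool_rot: [2.221, 2.221, 0.001]
contact_force: [-3.8, -0.9, 6.7]
opening: 0.061
grip_force: 28.8
```

>>> drive_tool([
  [[0,0,0],0],
  [[0,0,0],0],
  [[0,0,0],0],
  [[0,0,0],0],
  [[0,0,0],0],
  [[0,0,0],0],
  [[0,0,-0.02],0],
  [[0,0,-0.03],0],
  [[0,0,-0.03],0],
  [[0,0,0],0],
], jaw=0)

```text
t: 19.35
tool_pos: [0.6596, 0.1586, 0.1926]
tool_rot: [2.217, 2.217, 0.012]
contact_force: [0.5, -0.5, 0.9]
opening: 0.0855
grip_force: 0.0
```

>>> drive_tool([
  [[-0.039,-0.0243,0],0],
  [[-0.039,-0.0243,0],0],
  [[-0.039,-0.0243,0],0],
  [[-0.039,-0.0243,0],0],
  [[-0.039,-0.0243,0],0],
  [[-0.039,-0.0243,0],0],
  [[-0.039,-0.0243,0],0],
  [[-0.039,-0.0243,0],0],
  [[0,0,0],0],
  [[0,0,0],0],
])

```text
t: 20.35
tool_pos: [0.4618, -0.1544, 0.1858]
tool_rot: [-2.224, -2.218, -0.0]
contact_force: [0.4, 0.1, -0.3]
opening: 0.085
grip_force: 0.0
```

>>> drive_tool([
  [[0,0,0],0],
  [[0,0,0.03],0],
  [[0,0,0.02],0],
  [[0,0,0],0],
  [[0,0,0],0],
  [[0,0,0],0],
])

```text
t: 20.95
tool_pos: [0.4635, -0.1536, 0.1378]
tool_rot: [2.219, 2.221, 0.001]
contact_force: [-1.0, 1.4, 0.4]
opening: 0.0852
grip_force: 0.0
```

>>> drive_tool([
  [[0,0,0.02],0],
  [[0,0,0.01],0],
  [[0,0,0.006],0],
  [[0,0,0],0],
  [[0,0,0],0],
  [[0,0,0],0],
])

```text
t: 21.55
tool_pos: [0.4629, -0.154, 0.1012]
tool_rot: [2.221, 2.22, 0.001]
contact_force: [-0.5, -0.5, -0.2]
opening: 0.0854
grip_force: 0.0
```

>>> drive_tool([
  [[0,0,0],0],
  [[0,0,0],0],
  [[0,0,0],0],
  [[0,0,0],0],
  [[0,0,0],0],
  [[0,0,0],0],
  [[0,0,0],0],
  [[0,0,0],0],
  [[0,0,0],0],
  [[0,0,0],0],
], jaw=1)

```text
t: 22.55
tool_pos: [0.4628, -0.154, 0.101]
tool_rot: [2.221, 2.221, 0.0]
contact_force: [-0.9, 0.2, 5.6]
opening: 0.0482
grip_force: 26.6
```

>>> drive_tool([
  [[0,0,-0.01],0],
  [[0,0,-0.03],0],
  [[0,0,-0.03],0],
  [[0.007,0.0345,0],0],
  [[0.007,0.0345,0],0],
  [[0.007,0.0345,0],0],
  [[0.007,0.0345,0],0],
  [[0.007,0.0345,0],0],
  [[0.007,0.0345,0],0],
  [[0,0,0],0],
])

```text
t: 23.55
tool_pos: [0.6718, -0.1108, 0.1698]
tool_rot: [-2.219, -2.223, -0.001]
contact_force: [-0.6, -0.8, -1.6]
opening: 0.048
grip_force: 26.3
```

>>> drive_tool([
  [[0,0,0],0],
  [[0,0,0.025],0],
  [[0,0,0.02],0],
  [[0,0,0.01],0],
  [[0,0,0.006],0],
  [[0,0,0],0],
  [[0,0,0],0],
  [[0,0,0],0],
])

```text
t: 24.35
tool_pos: [0.6701, -0.112, 0.1109]
tool_rot: [2.22, 2.22, 0.002]
contact_force: [0.2, -0.1, -0.8]
opening: 0.0481
grip_force: 26.3
```

>>> drive_tool([
  [[0,0,0.002],0],
  [[0,0,0.0015],0],
  [[0,0,0.0015],0],
  [[0,0,0],0],
  [[0,0,0],0],
  [[0,0,0],0],
])

```text
t: 24.95
tool_pos: [0.6697, -0.1119, 0.1061]
tool_rot: [2.221, 2.221, -0.0]
contact_force: [-3.8, 0.4, 7.2]
opening: 0.048
grip_force: 27.0
```

Now I'll release, lift, and back away toward the base so the top view is clear.

>>> drive_tool([
  [[0,0,0],0],
  [[0,0,0],0],
  [[0,0,0],0],
  [[0,0,0],0],
  [[0,0,0],0],
  [[0,0,0],0],
  [[0,0,-0.02],0],
  [[0,0,-0.04],0],
  [[0,0,-0.04],0],
  [[0,0,-0.02],0],
], jaw=0)

```text
t: 25.95
tool_pos: [0.6708, -0.1122, 0.2293]
tool_rot: [2.218, 2.218, 0.005]
contact_force: [0.2, 0.3, 0.2]
opening: 0.0856
grip_force: 0.0
```

>>> drive_tool([
  [[0,-0.04,0],0],
  [[0,-0.04,0],0],
  [[0,-0.04,0],0],
  [[0,-0.04,0],0],
  [[0,-0.04,0],0],
  [[-0.04,-0.02,0],0],
  [[-0.04,0,0],0],
  [[-0.04,0,0],0],
  [[-0.04,0,0],0],
  [[0,0,0],0],
])

```text
t: 26.95
tool_pos: [0.4491, -0.2756, 0.225]
tool_rot: [2.225, 2.215, -0.001]
contact_force: [0.7, 1.0, 0.3]
opening: 0.0854
grip_force: 0.0
```

Run:
```python
from m import *
show([("yellow",(242,132)),("tan",(280,131)),("brown",(318,129))],.025,None)
for n in("top","side"):
    d=cam(n); im=d["image"]; c=im[95:170,175:345] if n=="top" else im[110:260,220:380]
    f=4.5 if n=="top" else 4; cv2.imwrite(f"pics/{n}_end.png",cv2.resize(c,None,fx=f,fy=f,interpolation=cv2.INTER_CUBIC)) 
    for q in[(.6567,.1575),(.66085,.0676),(.66495,-.0223),(.6691,-.1123)]:
        for z in(.025,.065): 
            p=cv2.projectPoints(np.array([*q,z]),cv2.Rodrigues(d["R"])[0],d["t"],d["K"],d["D"])[0].ravel(); print(n,z,((p-([175,95] if n=="top" else [220,110]))*f).round(0))
```

```text
yellow [242.2 126. ] diam mm [68. 89.] [0.668  0.0651 0.067 ]
tan [279.4 129.6] diam mm [43. 44.] [ 0.661  -0.0209  0.063 ]
brown [319.8 130.9] diam mm [47. 50.] [ 0.6601 -0.1148  0.059 ]
top 0.025 [134. 183.]
top 0.065 [124. 161.]
top 0.025 [302. 176.]
top 0.065 [298. 154.]
top 0.025 [471. 170.]
top 0.065 [472. 147.]
top 0.025 [641. 164.]
top 0.065 [648. 141.]
side 0.025 [214. 147.]
side 0.065 [215.  99.]
side 0.025 [271. 211.]
side 0.065 [273. 162.]
side 0.025 [335. 284.]
side 0.065 [339. 234.]
side 0.025 [408. 368.]
side 0.065 [414. 316.]
```

View pics/top_end.png

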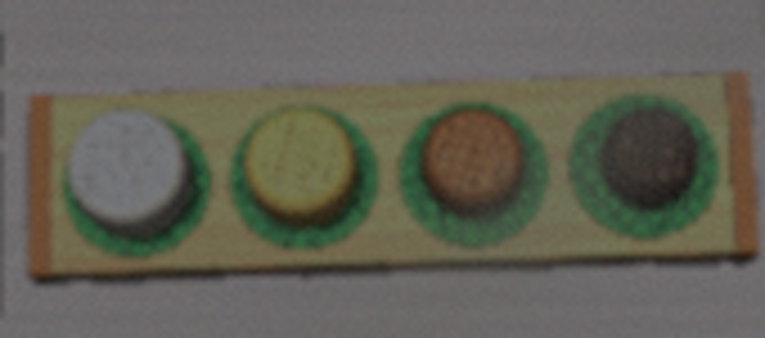

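View pics/side_end.png

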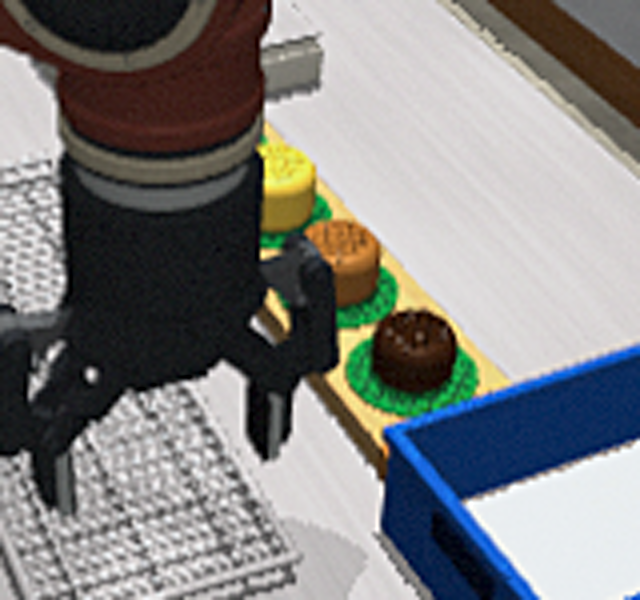

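The top view shows the row as white (126,167), yellow (300,161), tan (473,157) and brown (648,157). Each is upright on its mat within about 5 mm, with brown next to the blue crate. The side view agrees for the three it shows, with white hidden behind the arm. The gripper is clear, so I'm handing in.

```bash
python3 -c "
from station import ctrl
print(ctrl.finish_job())"
```

```text
the job is handed in; nothing more can be done
None
```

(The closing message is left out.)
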